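# Slide a circuit board carrier under the inspection microscope

## Task

Draw the carrier with the green circuit board out of its bay in the little bench rack, then slide it, yellow tab first, between the two guide rails under the microscope until its front edge sits fully home against the red stop, and leave it lying flat there. Leave the carrier with the red board and the other loose things on the bench where they are.

Things in the scene. Friction and masses are not known exactly. Their poses are not given: they have to be found in the camera images.
- carrier_green: Flat grey plastic carrier, 210 long x 70 wide x 8 mm thick, about 0.25 kg, with a green circuit board (110 x 56 mm, parts on it to 19 mm height) in its middle and an upright tab near each end. Origin: centre of the underside; x along it to the yellow tab, y across, z up. It stands on the bench in one of the rack's bays (either), blue end inside under the roof, yellow end sticking out.
- carrier_green_yellow_tab (a point): Point in the yellow front tab of the green-board carrier. The tab is 30 mm long (along the carrier), 12 mm thick (across it), its top 40 mm above the carrier's underside; the point is in the middle of its length and thickness, 30 mm above the underside, 85 mm ahead (+x) of the carrier's centre. Axes of the carrier.
- carrier_green_blue_tab (a point): The same point in the blue rear tab, of the same size, 85 mm behind (-x) the carrier's centre.
- carrier_green_nose (a point): Middle of the front edge (yellow end) of the green-board carrier, at its underside, 105 mm in front of the carrier's centre. Same axes as the carrier.
- carrier_red: A carrier of the same shape and size with a red circuit board, in the other bay of the rack; it stays there. Origin and axes as for the green one.
- rack: Low plywood rack, fixed, 166 mm deep x 196 wide: two bays side by side, each 84 mm wide and 62 mm high inside, middle lines at y = +48 and -48 mm, the bench as floor. Roof top at 70 mm; open bins stand on it to 115 mm, 65 mm or more behind the front. Origin: on the bench, middle of the front edge; x points out of the bays (the way to pull); the rack lies at x from -166 to 0.
- station: Inspection place, fixed: two aluminium guide rails on the bench along x, 15 mm high, 78 mm apart inside, from x = -20 to +115 mm, their mouths flaring out in front to x = -55 mm (about 130 mm wide there). Origin: on the bench, midway between the rails, right below the microscope's lens; x is the direction in which a carrier is pushed in, z up.
- station_stop (a point): Middle of the front face, at bench level, of the red stop bar across the far end of the rails: 105 mm from the station's origin along its x. The bar is 15 mm high. With its front edge here a carrier has its centre right below the lens. Axes of the station.
- station_lens (a point): Underside of the digital microscope's ring light, 76 mm above the bench, on the upright axis through the station's origin. The microscope is 66 mm in diameter (50 to 60 higher up) and rises to 265 mm; a boom, 195 mm high, runs from it to the station's -y, to a column 230 mm away on a base plate 190 x 130 mm.
- spool: Metal solder spool, 60 mm diameter, 50 mm high, standing. Origin: centre of the underside.
- flux_jar: Small amber jar, 48 mm diameter, 50 mm high, standing. Origin: centre of the underside.
- alcohol_bottle: White plastic bottle with a blue cap, 56 mm diameter, 130 mm high, standing. Origin: centre of the underside.
- screwdriver: Screwdriver with an orange handle, 180 mm long, lying. Origin: underside, middle; x from handle to tip.
- brush: Cleaning brush, 170 mm long, lying. Origin: underside, middle; x from handle to tip.
- multimeter: Green hand multimeter, 150 x 75 x 30 mm, lying face up. Origin: centre of the underside; x along its length.
Not all that is in view belongs to the job. Leave any orange look-alike of the carrier_green alone.

How it is judged (in metres and radians):
At the end, for the whole second after the job is handed in: The green-board carrier lies flat on the bench between the guide rails (front edge within 10 mm of their middle line, within 0.1 rad of their direction), yellow end in, front edge within 8 mm of the red stop, at rest (x of carrier_green_nose in the frame of station between 0.097 and 0.112 m and y of carrier_green_nose in the frame of station between -0.01 and 0.01 m and angle between the x axis of carrier_green and the x axis of station, either way round below 0.1 rad and angle between carrier_green's own z axis and vertical below 0.05 rad and height (world z) of carrier_green below 0.006 m and linear speed of carrier_green below 0.02 m/s); the robot touches nothing.
It fails at once if the carrier with the red board is moved more than 30 mm (distance of carrier_red from where it was at the start of the episode above 0.03 m).
It fails at once if another loose thing on the bench (spool, jar, bottle, screwdriver, brush, multimeter) is moved more than 30 mm (distance of any of spool, flux_jar, alcohol_bottle, screwdriver, brush, multimeter from where it was at the start of the episode above 0.03 m).
It also fails if it takes over 51 s, if anything falls off the work surface, if the arm or the gripper's body presses on something with over 40 N, if the wrist force passes 120 N, or if a joint passes its speed limit or range.

## Robot

A 6-joint arm with a two-finger parallel gripper is mounted at the origin on the work surface. World frame = base frame: x ahead of the robot, y to its left, z up, the work surface at z = 0. Lengths are in m, angles in degrees, forces in N, time in s.
With the tool pointing down it reaches from about 0.375 to 0.9 m from the base axis. Payload 3.1 kg.
Tool frame: the origin (TCP) lies midway between the tips of the shut fingers; the grasp point (between the pads) lies 19 mm behind it; z points along the fingers, y is the line along which they close (so a half turn about z gives the same grasp; the last joint's range is limited). The gripper opens to 87 mm and grips with 3 to 60 N. Pads are 19 mm wide; open, the fingers measure 117 mm over their backs; the gripper's body (75 mm by 190 mm) begins 51 mm behind the grasp point.
Start: joints at [-77.206, 30.224, 82.088, -0, 67.689, -10.227], TCP at [0.244, -0.575, 0.202] pointing down, gripper open.
Joint ranges: [-176.69, 176.69], [-43.24, 126.21], [12.49, 139.97], [-82, 262], [0, 151.66], [-163.58, 163.58]. Speed limits (degrees/s): [159.86, 159.86, 180, 180, 180, 180].

## Interface

Orientations are given as a 3x3 rotation matrix whose columns are the frame's x, y, z axes.
In Python, from rig import read_state, capture, camera_info, hand_in gives the robot as it stands.
- The arm moves only by the tool drive_tool, never from a script. Its argument "motion" is a list of rows, each a list of 2 entries, a list of its own where there are three numbers: the shift along the tool's x, y, z in mm, then the turn, a rotation vector about the tool's x, y, z in rad. A call has 1 to 5 rows; each row shifts and turns the commanded pose from where the row before left it, along the tool's axes as they then stand; what a row does not reach is not made up. A row lasts 1/10 s, in which the tool goes at most 50 mm and 8.59 degrees, less where a joint would pass 70% of its speed; a pose out of reach is approached as far as the arm can. A call is refused whole if a number of a shift passes 50 or a number of a turn 0.15, either way. A call with a gripper value outside its range is refused whole. "gripper" is the opening, from 0 (shut) to 1 (fully open), set as the call begins (left out, the last holds). The fingers move at their own pace and stop on an object; the grip force is fixed at half the most. Time passes only in rows, so rows that do not move let the fingers close. It gives the time, the measured TCP pose, the force, the opening and the grip force at its end, in the units of the state.
- read_state(): the state, without advancing time (a new reading comes with each control period).
- capture(name): name is "scene" or "top" or "wrist"; returns the picture (480x640x3 uint8, red, green, blue); there is no depth.
- camera_info(name): a dict with "fovy" (degrees; the focal length in pixels is half the picture's height over the tangent of half this angle, whatever the lens; pixels are square), "cx", "cy" (the principal point, pixels), "xyz" and "orientation" of the camera in the world; the wrist camera has in their place "T_tool_cam" (4x4, takes a point from camera to tool coordinates, whose origin is the TCP and whose axes are the flange's). Camera axes: x right, y down, z forward; pixel columns grow to the right and rows downward; lengths in m; the calibration is good to about 2 mm. A picture is of the moment at which its call begins: read the wrist's pose just before it. camera_info takes no time and is no camera call.
- hand_in(): hands the job in; it is judged then, once.
The state is a dict: "time_s": time; "joint_positions": joint angles; "qvel": joint speeds; "tau": joint torques, N m; "position": TCP position; "tcp_rot": TCP orientation; "force": force on the tool from outside, world axes, zero at the start; "moment": the same for the moment, N m; "opening": opening from 0.0 (shut) to 1.0 (fully open); "grasp_force": force on a finger pad.
Only numpy, scipy, OpenCV 4.12 (cv2) and the standard library are available. Lean on these libraries where they do the work, as an engineer would, in place of code of your own. Each camera call takes 0.05 s, during which the arm holds its last target. There are 200 camera calls.

## Working session

There is one attempt and no reset: what is moved stays moved. The work goes in short steps, Python scripts to look and compute and a tool call to move; the robot and the scene stay as the last step left them, time stands still between calls to the robot, and variables do not carry over. Pictures are saved under pics/ and viewed, at most 10 in all, crops included, and the job is handed in when it is done.

Besides the shell and the picture viewer there is one more tool, called after ">>>" by a JSON object that holds its "op" and its "data", one argument or row to a line. drive_tool: Moves the arm, as the interface text tells. Its arguments: {"type":"object","properties":{"motion":{"type":"array","items":{"type":"array"}},"gripper":{"type":"number"}},"required":["motion"]}

```bash
mkdir -p pics
python3 - <<'E'
from rig import *
import cv2,numpy as np
for n in("scene","top"):
    im=capture(n); cv2.imwrite(f"pics/{n}0.png",im[:,:,::-1]); print(n,camera_info(n))
print(camera_info("wrist"));s=read_state();print(s)
E
```

```text
scene {'fovy': 54.01890118562975, 'cx': 317.584803372735, 'cy': 242.10949962371953, 'xyz': array([1.2177984 , 0.31572833, 0.95404848]), 'orientation': array([[-0.36792336,  0.72032855, -0.5880129 ],
       [ 0.92983166,  0.28042382, -0.23827624],
       [-0.00674435, -0.63442041, -0.77295877]])}
top {'fovy': 42.17655816743447, 'cx': 318.88644174626984, 'cy': 234.98934007081112, 'xyz': array([0.30019966, 0.03616839, 1.42232663]), 'orientation': array([[ 0.01853043, -0.98518417,  0.17049568],
       [-0.99976437, -0.02018615, -0.00798268],
       [ 0.01130606, -0.17030758, -0.98532609]])}
{'fovy': 70.03098440295872, 'cx': 320.6569182914402, 'cy': 235.3074661069359, 'T_tool_cam': array([[-7.05188266e-04, -9.57272350e-01, -2.89187052e-01,
         7.87003438e-02],
       [ 9.99999737e-01, -6.26310876e-04, -3.65292967e-04,
        -2.20206019e-04],
       [ 1.68563861e-04, -2.89187233e-01,  9.57272540e-01,
        -1.82637080e-01],
       [ 0.00000000e+00,  0.00000000e+00,  0.00000000e+00,
         1.00000000e+00]])}
{'time_s': 0.1, 'joint_positions': array([-7.72053316e+01,  3.02735671e+01,  8.21490510e+01, -7.44682469e-05,
        6.76899289e+01, -1.02283688e+01]), 'qvel': array([-0.02650641, -0.15723673, -0.23638023,  0.05747418, -0.00393496,
        0.12490022]), 'tau': array([-3.67733410e-04, -4.40985703e+01, -1.77150214e+01,  6.34072674e-02,
        5.33514738e-02, -4.84144573e-05]), 'position': array([ 0.24429638, -0.57451538,  0.20107028]), 'tcp_rot': array([[ 9.20347559e-01,  3.91101242e-01, -4.36185470e-04],
       [ 3.91101330e-01, -9.20345631e-01,  1.91527521e-03],
       [ 3.47625120e-04, -1.93331158e-03, -9.99998071e-01]]), 'force': array([ 0.7652544 , -0.15689853, -0.21354854]), 'moment': array([-0.01565446, -0.02326466,  0.0116227 ]), 'grasp_force': 0.0, 'opening': 0.9982910043511284}
```

View pics/scene0.png

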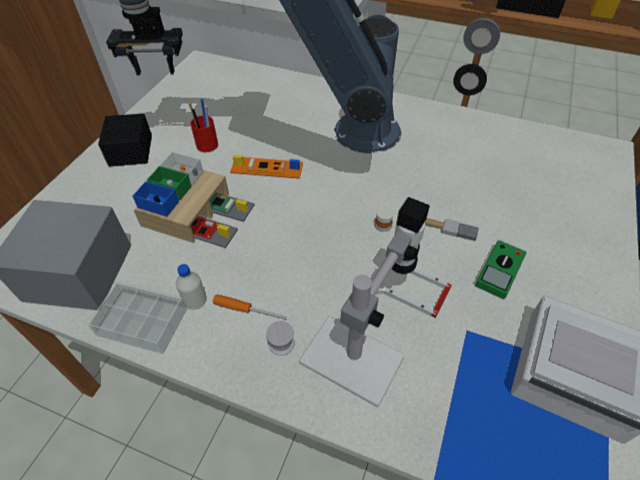

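View pics/top0.png

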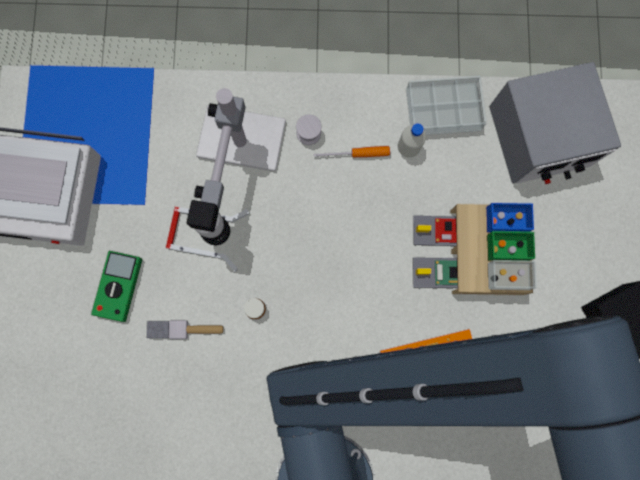

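The top view shows the green carrier in the lower bay: yellow tab at about (423,271), rack front edge at x≈457. The station's red stop is at about (173,228), with the microscope at (210,225). The carrier comes out, and goes in, toward image left (about world +y). The jar is at (256,309) and the orange decoy is below the rack.

```bash
cat > h.py <<'E'
import cv2,numpy as np
from rig import *
def ray(n,uv):
    c=camera_info(n);f=240/np.tan(np.radians(c['fovy']/2))
    uv=np.atleast_2d(uv).astype(float)
    d=np.c_[(uv[:,0]-c['cx'])/f,(uv[:,1]-c['cy'])/f,np.ones(len(uv))]
    if n=='wrist':
        s=read_state();T=c['T_tool_cam'];R=s['tcp_rot']
        return s['position']+R@T[:3,3],d@(R@T[:3,:3]).T
    return c['xyz'],d@c['orientation'].T
def plane(n,uv,z):
    o,d=ray(n,uv);return o+d*((z-o[2])/d[:,2])[:,None]
def hsvblobs(im,lo,hi,amin=20,box=None):
    m=cv2.inRange(cv2.cvtColor(im,cv2.COLOR_RGB2HSV),np.array(lo),np.array(hi))
    if box: k=np.zeros_like(m);k[box[1]:box[3],box[0]:box[2]]=1;m*=k
    cs,_=cv2.findContours(m,cv2.RETR_EXTERNAL,cv2.CHAIN_APPROX_NONE)
    return m,[(cv2.contourArea(c),cv2.minAreaRect(c),cv2.boxPoints(cv2.minAreaRect(c))) for c in cs if cv2.contourArea(c)>amin]
E
python3 - <<'E'
from h import *
np.set_printoptions(precision=4,suppress=True)
im=cv2.imread('pics/top0.png')[:,:,::-1].copy()
_,b=hsvblobs(im,(22,150,120),(35,255,255),20,(380,180,480,300))
for a,r,p in b: print('yellow',a,r,plane('top',r[0],.04),plane('top',p,.04)[:,:2].tolist())
_,b=hsvblobs(im,(0,150,80),(6,255,255),30,(150,190,200,260))
for a,r,p in b: print('redstop',a,r,plane('top',p,.015)[:,:2].tolist())
_,b=hsvblobs(im,(8,40,120),(22,140,255),200,(440,180,520,310))
for a,r,p in b: print('wood',a,r,plane('top',p,.07)[:,:2].tolist())
_,b=hsvblobs(im,(45,60,40),(85,255,255),30,(420,240,460,300))
for a,r,p in b: print('green',a,r,plane('top',r[0],.01))
im2=cv2.imread('pics/scene0.png')[:,:,::-1].copy()
_,b=hsvblobs(im2,(22,150,120),(35,255,255),15,(205,180,270,250))
for a,r,p in b: print('syellow',a,r,plane('scene',r[0],.03))
_,b=hsvblobs(im2,(0,150,80),(6,255,255),30,(420,270,460,330))
for a,r,p in b: print('sred',a,r,plane('scene',p,.0075)[:,:2].tolist())
c1=cv2.resize(im[170:300,130:290],None,fx=4,fy=4,interpolation=cv2.INTER_CUBIC)
c2=cv2.resize(im2[170:330,180:480],None,fx=2.6,fy=2.6,interpolation=cv2.INTER_CUBIC)
cv2.imwrite('pics/c1.png',c1[:,:,::-1]);
for n,uv,z in(('jar',(256,304),.05),('spool',(309,124),.05),('driver tip',(316,156),0)):print(n,plane('top',uv,z))
E
```

```text
yellow 63.5 ((423.0, 270.5), (5.0, 14.0), 90.0) [[ 0.4636 -0.2093  0.04  ]] [[0.4688919670762643, -0.1936992202655865], [0.46951586784899313, -0.22508653857403704], [0.45827237125446496, -0.22495241173255393], [0.4576522062760634, -0.19360833439057484]]
yellow 63.5 ((423.5, 227.5), (5.0, 13.0), 90.0) [[ 0.5614 -0.2114  0.04  ]] [[0.5668953081363162, -0.19675962952684278], [0.5675052002495262, -0.22625548095271986], [0.5559904286394692, -0.22611811799507836], [0.5553841548970382, -0.1966633897141381]]
redstop 137.5 ((172.43820190429688, 229.10108947753906), (5.096815586090088, 36.87696075439453), 12.994616508483887) [[0.5099316152310344, 0.37343033320875346], [0.593997800595561, 0.3594288275914007], [0.5915416365663642, 0.34786268105005125], [0.5075191250763, 0.36197749632923176]]
wood 2523.0 ((473.01312255859375, 247.9998321533203), (88.41339874267578, 32.89189147949219), 89.24615478515625) [[0.6105550144366052, -0.27919314687931046], [0.6130948015719152, -0.3527882044075785], [0.4158947606090063, -0.34978480628105457], [0.41355783723130324, -0.2779733995876702]]
green 227.0 ((448.0, 272.0), (24.0, 18.0), 90.0) [[ 0.4648 -0.2719  0.01  ]]
syellow 82.5 ((222.80003356933594, 230.10003662109375), (13.597793579101562, 9.17060375213623), 18.434947967529297) [[ 0.5667 -0.2135  0.03  ]]
syellow 78.5 ((241.08489990234375, 204.95285034179688), (12.499811172485352, 9.47787857055664), 15.945395469665527) [[ 0.4688 -0.2111  0.03  ]]
sred 94.5 ((440.9000244140625, 299.70001220703125), (4.0249223709106445, 35.329872131347656), 26.56505012512207) [[0.6037125038989236, 0.3474936469831389], [0.503152891111582, 0.363237101427681], [0.5052120043836396, 0.37239931421151], [0.605387172442965, 0.3562568281344889]]
jar [[0.3813 0.1601 0.05  ]]
spool [[0.7972 0.0527 0.05  ]]
driver tip [[0.7362 0.035  0.    ]]
```

View pics/c1.png

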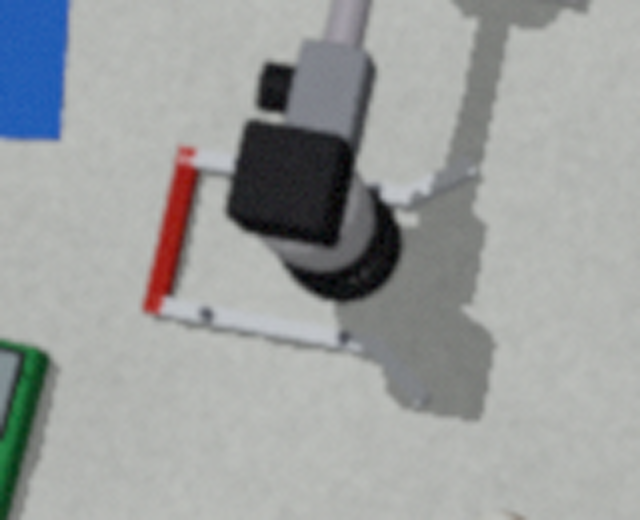

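The crop shows the red stop running from crop (186,150) to (152,312). The near rail runs (165,307)→(355,345), so the station's x axis is about +y turned roughly 9° toward +x. The numbers agree: stop ≈(0.552,0.354), yellow tab ≈(0.465,-0.210). I'll raise the arm first, then go over the rack.

>>> {"op": "drive_tool", "data": {
  "motion": [
    [[0,0,-48],[0,0,-0.14]],
    [[0,0,-48],[0,0,-0.14]],
    [[0,0,0],[0,0,-0.14]],
    [[0,0,0],[0,0,-0.14]],
    [[0,0,0],[0,0,-0.14]]
  ]
}}

```text
time_s: 0.6
position: [0.2444, -0.5749, 0.298]
tcp_rot: [[0.447, 0.895, -0.0], [0.895, -0.447, 0.0], [0.0, -0.0, -1.0]]
force: [-0.6, 0.1, -0.7]
opening: 1.002
grasp_force: 0.0
```

```bash
cat >> h.py <<'E'
from scipy.spatial.transform import Rotation as Ro
np.set_printoptions(precision=4,suppress=True)
def goal(p,yaw,tilt=0):
    """tool x at world heading yaw (deg); tilt leans the tool's back away from tool x. prints tool-axes shift (mm) and rotvec"""
    s=read_state();R=s['tcp_rot'];c,n=np.cos(np.radians(yaw)),np.sin(np.radians(yaw))
    G=np.array([[c,n,0],[n,-c,0],[0,0,-1.]])@Ro.from_euler('y',tilt,degrees=True).as_matrix()
    print('t',s['time_s'],'pos',s['position'],'shift now-axes',(R.T@(np.array(p)-s['position'])*1000).round(1),'in goal axes',(G.T@(np.array(p)-s['position'])*1000).round(1),'rot',Ro.from_matrix(R.T@G).as_rotvec().round(3),'q',s['joint_positions'].round(1))
E
python3 - <<'E'
from h import *
goal([.465,-.21,.2],90)
for uv in((171.25,246.75),(218.75,256.25)):print('rail',plane('top',uv,.015))
print('cup',plane('scene',(204,148),0))
E
```

```text
t 0.6 pos [ 0.2444 -0.5749  0.298 ] shift now-axes [425.   34.3  98.1] in goal axes [364.9 220.6  98. ] rot [-0.    -0.    -0.463] q [-77.2  25.1  75.2   0.   79.7 -50.7]
rail [[0.5096 0.361  0.015 ]]
rail [[0.4899 0.2519 0.015 ]]
cup [[ 0.2657 -0.452  -0.    ]]
```

>>> {"op": "drive_tool", "data": {
  "motion": [
    [[47,4,0],[0,0,0]],
    [[47,4,0],[0,0,0]],
    [[47,4,0],[0,0,0]],
    [[47,4,0],[0,0,0]],
    [[47,4,0],[0,0,0]]
  ]
}}

```text
time_s: 1.1
position: [0.369, -0.3727, 0.2976]
tcp_rot: [[0.452, 0.892, -0.0], [0.892, -0.452, 0.001], [0.001, -0.001, -1.0]]
force: [1.7, 0.9, 0.5]
opening: 0.998
grasp_force: 0.0
```

>>> {"op": "drive_tool", "data": {
  "motion": [
    [[46,4,0],[0,0,0]],
    [[46,4,10],[0,0,0]],
    [[46,4,20],[0,0,-0.14]],
    [[40,4,20],[0,0,-0.14]],
    [[0,0,40],[0,0,-0.14]]
  ]
}}

```text
time_s: 1.6
position: [0.461, -0.2171, 0.2092]
tcp_rot: [[0.038, 0.999, 0.005], [0.999, -0.038, -0.002], [-0.001, 0.005, -1.0]]
force: [0.2, -0.4, -0.7]
opening: 1.005
grasp_force: 0.0
```

Run:
```python
from h import *
goal([.465,-.21,.2],90)
im=capture('wrist');cv2.imwrite('pics/w1.png',im[:,:,::-1])
_,b=hsvblobs(im,(22,150,100),(35,255,255),60)
for a,r,p in b: print('yellow',a,r,plane('wrist',r[0],.04)[0,:2],plane('wrist',p,.04)[:,:2].tolist())
```

```text
t 1.6 pos [ 0.461  -0.2171  0.2092] shift now-axes [7.2 3.7 9.2] in goal axes [7.1 4.  9.2] rot [ 0.005  0.002 -0.038] q [-37.9  20.7  98.2   0.1  60.8 -35.8]
yellow 486.0 ((185.6000213623047, 290.7000427246094), (28.621667861938477, 21.913463592529297), 63.43495178222656) [ 0.3006 -0.2981] [[0.2841450157886354, -0.28805131646825255], [0.3074588946776786, -0.2771725470587788], [0.31733054527349713, -0.30823592150899326], [0.29357203818738614, -0.31966651614350505]]
yellow 223.0 ((416.0, 204.0), (26.0, 10.0), 90.0) [ 0.5507 -0.209 ] [[0.5451155821154069, -0.1955360110769863], [0.5551687533556966, -0.1958798314535207], [0.5564244570586894, -0.22284596057251976], [0.5461511689351384, -0.22250254870016475]]
yellow 254.0 ((322.657470703125, 205.49171447753906), (29.22271156311035, 10.19641399383545), 86.98721313476562) [ 0.4555 -0.2074] [[0.4501209761144264, -0.1924584736396183], [0.4604312793265695, -0.19226660918226054], [0.46109438282911064, -0.2226534458060213], [0.4505298284435719, -0.2228730365859406]]
```

View pics/w1.png

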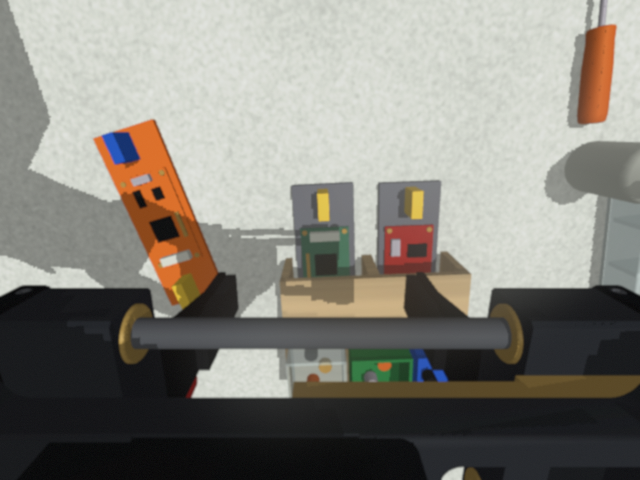

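The wrist view shows the green carrier's yellow tab at (322,205) and the red one's at (416,204). That measurement used a pose read after the picture, while the arm was still settling, so I'll repeat it now that it stands still.

```bash
sed -i "s/        s=read_state();T=/        s=S[0] or read_state();T=/; s/^from rig import \*/from rig import *\nS=[None]/" h.py
python3 - <<'E'
from h import *
capture('wrist');capture('wrist')
S[0]=read_state();im=capture('wrist')
_,b=hsvblobs(im,(22,150,100),(35,255,255),60)
for a,r,p in b: print('yellow',a,r,plane('wrist',r[0],.04)[0,:2],plane('wrist',p,.04)[:,:2].tolist())
# grey carrier corners by eye on the picture: front edge ends
print(plane('wrist',[(292,184),(353,182),(297,277),(355,275)],.008)[:,:2])
goal([.465,-.21,.2],90)
E
```

```text
yellow 377.5 ((190.1182098388672, 289.04473876953125), (19.104888916015625, 26.33987808227539), 47.29060745239258) [ 0.3042 -0.2994] [[0.2857299787647023, -0.3008126950814265], [0.31085532924569964, -0.28040841248142384], [0.32268402092729054, -0.2978970363949695], [0.297440581086194, -0.31885728161407273]]
yellow 253.0 ((328.5672302246094, 205.1431121826172), (28.18657112121582, 10.276354789733887), 86.633544921875) [ 0.4631 -0.2118] [[0.45768586208118817, -0.1971530554938794], [0.468201480383362, -0.19705969694380485], [0.468714318185635, -0.22673838047315792], [0.45794642688842785, -0.22685577126272038]]
yellow 232.0 ((424.0, 203.0), (26.0, 10.0), 90.0) [ 0.5616 -0.2144] [[0.5560318725521054, -0.20067778063666886], [0.5662050986752233, -0.201188870963718], [0.5672512976998915, -0.22850116225250383], [0.5568532399560062, -0.22798454434944943]]
[[ 0.4238 -0.1924]
 [ 0.4915 -0.1936]
 [ 0.4214 -0.3043]
 [ 0.4912 -0.3051]]
t 1.8 pos [ 0.4579 -0.2206  0.2079] shift now-axes [10.9  6.6  7.9] in goal axes [10.6  7.1  7.9] rot [-0.002 -0.001 -0.052] q [-38.3  20.9  98.1  -0.   61.1 -35.4]
```

>>> {"op": "drive_tool", "data": {
  "motion": [
    [[8,6,0],[0,0,-0.05]],
    [[2,0,30],[0,0,0]],
    [[0,0,50],[0,0,0]],
    [[0,0,40],[0,0,0]],
    [[0,0,30],[0,0,0]]
  ],
  "gripper": 0.5
}}

```text
time_s: 2.3
position: [0.4654, -0.2121, 0.0577]
tcp_rot: [[0.0, 1.0, 0.002], [1.0, -0.0, -0.001], [-0.001, 0.002, -1.0]]
force: [0.1, -0.4, 0.6]
opening: 0.632
grasp_force: 0.0
```

>>> {"op": "drive_tool", "data": {
  "motion": [
    [[0,0,0],[0,0,0]]
  ]
}}

```text
time_s: 2.4
position: [0.4634, -0.2107, 0.0561]
tcp_rot: [[0.0, 1.0, -0.004], [1.0, -0.0, 0.003], [0.003, -0.004, -1.0]]
force: [0.1, -0.6, 0.7]
opening: 0.552
grasp_force: 0.0
```

```bash
python3 -c "
from h import *
goal([.4635,-.211,.018],90)"
```

```text
t 2.4 pos [ 0.4634 -0.2107  0.0561] shift now-axes [-0.4  0.2 38.1] in goal axes [-0.3  0.1 38.1] rot [-0.004 -0.003 -0.   ] q [-37.   34.9 105.5   0.   39.9 -37. ]
```

>>> {"op": "drive_tool", "data": {
  "motion": [
    [[0,0,20],[0,0,0]],
    [[0,0,18],[0,0,0]],
    [[0,0,0],[0,0,0]]
  ]
}}

```text
time_s: 2.7
position: [0.4653, -0.2118, 0.0208]
tcp_rot: [[-0.0, 1.0, 0.001], [1.0, 0.0, -0.001], [-0.001, 0.001, -1.0]]
force: [-0.9, 0.2, 0.3]
opening: 0.502
grasp_force: 0.0
```

>>> {"op": "drive_tool", "data": {
  "motion": [
    [[0,0,0],[0,0,0]],
    [[0,0,0],[0,0,0]],
    [[0,0,0],[0,0,0]],
    [[0,0,0],[0,0,0]],
    [[0,0,0],[0,0,0]]
  ],
  "gripper": 0
}}

```text
time_s: 3.2
position: [0.4648, -0.211, 0.0206]
tcp_rot: [[-0.001, 1.0, 0.001], [1.0, 0.001, -0.0], [-0.0, 0.001, -1.0]]
force: [0.2, -0.1, -0.4]
opening: 0.129
grasp_force: 0.0
```

>>> {"op": "drive_tool", "data": {
  "motion": [
    [[0,0,0],[0,0,0]],
    [[0,0,0],[0,0,0]],
    [[5,0,0],[0,0,0]],
    [[10,0,0],[0,0,0]],
    [[15,0,0],[0,0,0]]
  ]
}}

```text
time_s: 3.7
position: [0.4645, -0.1803, 0.02]
tcp_rot: [[0.0, 1.0, 0.0], [1.0, -0.0, 0.0], [0.0, 0.0, -1.0]]
force: [-0.1, 0.5, 0.3]
opening: 0.009
grasp_force: 0.0
```

The fingers shut fully, so the grip missed. I'll look.

Run:
```python
from h import *
S[0]=read_state();im=capture('wrist');cv2.imwrite('pics/w2.png',im[:,:,::-1])
t=capture('top');cv2.imwrite('pics/t2.png',cv2.resize(t[190:310,370:530],None,fx=4,fy=4)[:,:,::-1])
for a,r,p in hsvblobs(im,(22,150,100),(35,255,255),60)[1]: print('w',a,r,plane('wrist',r[0],.04)[0,:2])
for a,r,p in hsvblobs(t,(22,150,100),(35,255,255),15,(380,180,480,300))[1]: print('t',a,r,plane('top',r[0],.04)[0,:2])
```

```text
w 514.5 ((491.0, 359.0), (20.0, 34.0), 90.0) [ 0.5583 -0.2219]
w 116.0 ((491.0, 310.0), (10.0, 22.0), 90.0) [ 0.554  -0.1915]
```

View pics/w2.png

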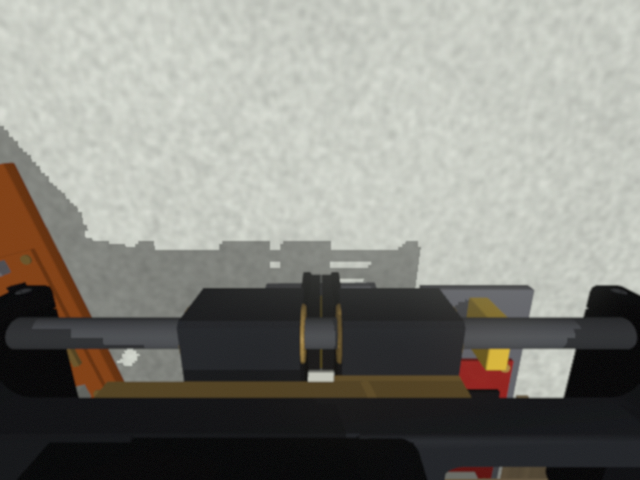

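Run:
```python
from h import *
c=camera_info('wrist');f=240/np.tan(np.radians(c['fovy']/2));T=np.linalg.inv(c['T_tool_cam'])
for p in([0,0,0,1],[0,0,-.019,1],[0,0,-.07,1]):
    q=T@p;print(p,f*q[0]/q[2]+c['cx'],f*q[1]/q[2]+c['cy'])
print(plane('wrist',[(320,285),(480,287)],.008))
goal([.4645,-.211,.02],90)
```

```text
[0, 0, 0, 1] 322.0697439569197 275.491384553128
[0, 0, -0.019, 1] 322.1558460041885 290.0099168895414
[0, 0, -0.07, 1] 322.50552759037225 348.9732467695924
[[ 0.4618 -0.1894  0.008 ]
 [ 0.561  -0.1903  0.008 ]]
t 3.8 pos [ 0.4631 -0.1779  0.0199] shift now-axes [-33.1   1.3  -0.2] in goal axes [-33.1   1.4  -0.1] rot [-0.003 -0.002  0.003] q [-34.   38.3 108.3   0.   33.6 -34.2]
```

View pics/t2.png

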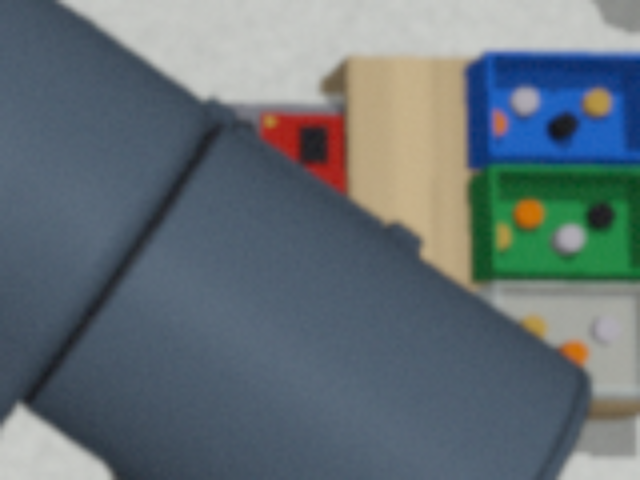

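The top crop is mostly the arm. The red board shows at (305,145) and nothing there has been disturbed. The wrist view has the green carrier's front edge still at y≈-0.189, so it didn't move. My grasp point was at the tab's very top; I'll go 8 mm lower, wait for grip force, then pull.

>>> {"op": "drive_tool", "data": {
  "motion": [
    [[0,0,0],[0,0,0]],
    [[0,0,0],[0,0,0]],
    [[0,0,0],[0,0,0]],
    [[0,0,0],[0,0,0]],
    [[0,0,0],[0,0,0]]
  ],
  "gripper": 0.5
}}

```text
time_s: 4.3
position: [0.4645, -0.1812, 0.0201]
tcp_rot: [[-0.001, 1.0, 0.0], [1.0, 0.001, -0.0], [-0.0, 0.0, -1.0]]
force: [0.2, 0.5, 0.7]
opening: 0.374
grasp_force: 0.0
```

>>> {"op": "drive_tool", "data": {
  "motion": [
    [[-10,0,0],[0,0,0]],
    [[-13,0,0],[0,0,0]],
    [[-10,0,0],[0,0,0]],
    [[0,0,4],[0,0,0]],
    [[0,0,3],[0,0,0]]
  ]
}}

```text
time_s: 4.8
position: [0.4643, -0.2145, 0.0127]
tcp_rot: [[0.0, 1.0, -0.0], [1.0, -0.0, 0.0], [0.0, -0.0, -1.0]]
force: [-0.4, 0.4, 0.0]
opening: 0.501
grasp_force: 0.0
```

>>> {"op": "drive_tool", "data": {
  "motion": [
    [[0,0,0],[0,0,0]],
    [[0,0,0],[0,0,0]],
    [[0,0,0],[0,0,0]],
    [[0,0,0],[0,0,0]],
    [[0,0,0],[0,0,0]]
  ],
  "gripper": 0
}}

```text
time_s: 5.3
position: [0.4646, -0.2138, 0.0132]
tcp_rot: [[-0.001, 1.0, 0.0], [1.0, 0.001, -0.0], [-0.0, 0.0, -1.0]]
force: [1.8, 0.1, 0.7]
opening: 0.132
grasp_force: 28.5
```

>>> {"op": "drive_tool", "data": {
  "motion": [
    [[0,0,0],[0,0,0]],
    [[0,0,0],[0,0,0]],
    [[0,0,0],[0,0,0]]
  ]
}}

```text
time_s: 5.6
position: [0.4646, -0.2138, 0.0132]
tcp_rot: [[-0.001, 1.0, 0.0], [1.0, 0.001, 0.0], [0.0, 0.0, -1.0]]
force: [0.8, 1.2, 0.6]
opening: 0.132
grasp_force: 30.0
```

>>> {"op": "drive_tool", "data": {
  "motion": [
    [[8,0,0],[0,0,0]],
    [[15,0,0],[0,0,0]],
    [[20,0,0],[0,0,0]],
    [[22,0,0],[0,0,0]],
    [[22,0,0],[0,0,0]]
  ]
}}

```text
time_s: 6.1
position: [0.4643, -0.1256, 0.0132]
tcp_rot: [[-0.001, 1.0, 0.0], [1.0, 0.001, -0.0], [-0.0, 0.0, -1.0]]
force: [0.3, -1.7, -0.4]
opening: 0.13
grasp_force: 30.0
```

>>> {"op": "drive_tool", "data": {
  "motion": [
    [[22,0,0],[0,0,0]],
    [[22,0,0],[0,0,0]],
    [[22,0,0],[0,0,0]],
    [[22,0,0],[0,0,0]],
    [[10,0,0],[0,0,0]]
  ]
}}

```text
time_s: 6.6
position: [0.4632, -0.0266, 0.0132]
tcp_rot: [[-0.004, 1.0, -0.001], [1.0, 0.004, 0.0], [0.0, -0.001, -1.0]]
force: [-0.4, -3.0, 0.5]
opening: 0.134
grasp_force: 30.0
```

```bash
python3 -c "
from h import *
goal([.511,.107,.013],80.4)
t=capture('scene');cv2.imwrite('pics/s3.png',cv2.resize(t[130:330,150:470],None,fx=2.5,fy=2.5)[:,:,::-1])"
```

```text
t 6.6 pos [ 0.4632 -0.0266  0.0132] shift now-axes [133.4  48.3   0.1] in goal axes [139.7  24.9   0.2] rot [-0.001 -0.     0.171] q [-17.1  38.  113.2  -0.   28.9 -17.3]
```

View pics/s3.png

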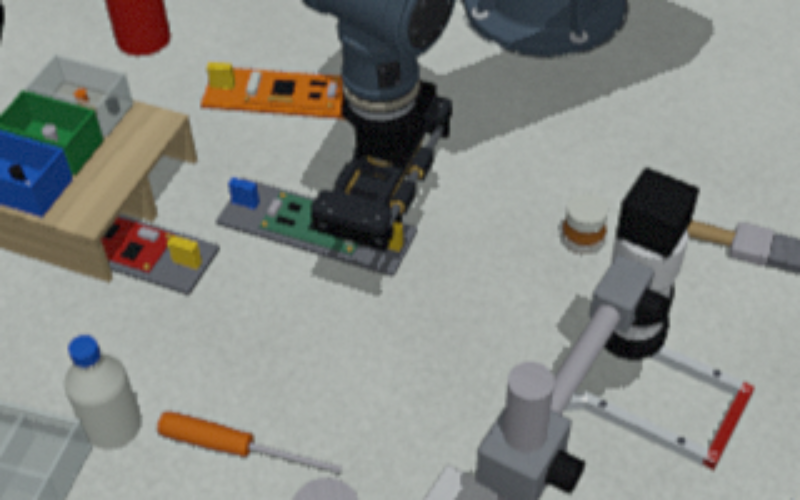

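The scene crop shows the green carrier fully out of the rack, flat, held at its yellow tab near (395,235), with the red carrier still in its bay. Next I drag it on toward the rails' mouth, turning about 10°.

>>> {"op": "drive_tool", "data": {
  "motion": [
    [[12,3,0],[0,0,0.02]],
    [[20,6,0],[0,0,0.03]],
    [[22,6,0],[0,0,0.03]],
    [[22,6,0],[0,0,0.03]],
    [[22,6,0],[0,0,0.03]]
  ]
}}

```text
time_s: 7.15
position: [0.4963, 0.0674, 0.0132]
tcp_rot: [[0.14, 0.99, -0.002], [0.99, -0.14, -0.001], [-0.001, -0.001, -1.0]]
force: [-1.6, -2.3, 1.1]
opening: 0.136
grasp_force: 30.0
```

>>> {"op": "drive_tool", "data": {
  "motion": [
    [[20,5,0],[0,0,0.03]],
    [[12,3,0],[0,0,0]],
    [[6,1,0],[0,0,0]],
    [[0,0,0],[0,0,0]],
    [[0,0,0],[0,0,0]]
  ]
}}

```text
time_s: 7.65
position: [0.5117, 0.1038, 0.0132]
tcp_rot: [[0.169, 0.986, 0.001], [0.986, -0.169, 0.001], [0.001, 0.001, -1.0]]
force: [0.5, 3.6, 1.9]
opening: 0.129
grasp_force: 30.0
```

```bash
python3 -c "
from h import *
goal([.511,.107,.013],80.4)
S[0]=read_state();t=capture('wrist');cv2.imwrite('pics/w4.png',t[:,:,::-1])
t=capture('top');cv2.imwrite('pics/t4.png',t[:,:,::-1])"
```

```text
t 7.65 pos [0.5117 0.1038 0.0132] shift now-axes [ 3.  -1.2  0.2] in goal axes [ 3.  -1.2  0.2] rot [ 0.001 -0.001 -0.002] q [ -0.8  39.9 104.9   0.1  35.1   8.8]
```

View pics/w4.png

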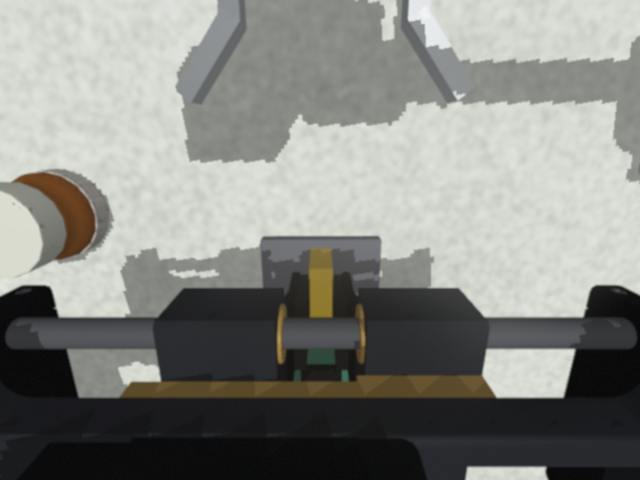

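The wrist view looks down the lane. The flare tips are at about (196,103) and (453,101), the rails' inner faces at about (243,25) and (404,22), and the carrier's front edge runs (262,238)–(380,237).

Run:
```python
from h import *
P=plane('wrist',[(198,103),(451,101),(244,28),(403,22)],0)[:,:2]
C=plane('wrist',[(262,238),(380,237)],.008)[:,:2]
print(P,np.linalg.norm(P[0]-P[1]),np.linalg.norm(P[2]-P[3]));print('carrier',C,C.mean(0),np.linalg.norm(C[0]-C[1]))
m1=P[:2].mean(0);m2=P[2:].mean(0);print('mids',m1,m2)
for a in(79.5,80,80.5,81):
    x=np.array([np.cos(np.radians(a)),np.sin(np.radians(a))]);y=np.array([-x[1],x[0]])
    print(a,'lateral (station y) flare,rails,carrier,stop',y@m1,y@m2,y@C.mean(0),y@[.552,.354],'x:',x@m1,x@m2,x@C.mean(0),x@[.552,.354],'across dirs',np.degrees(np.arctan2(*(P[0]-P[1])[::-1]))-90,np.degrees(np.arctan2(*(C[0]-C[1])[::-1]))-90)
```

```text
[[0.4622 0.2075]
 [0.5956 0.1855]
 [0.4947 0.2378]
 [0.5742 0.2268]] 0.1352474977093029 0.08019208350033742
carrier [[0.4813 0.13  ]
 [0.5481 0.1191]] [0.5147 0.1245] 0.06770622456930385
mids [0.5289 0.1965] [0.5345 0.2323]
79.5 lateral (station y) flare,rails,carrier,stop -0.48425970464913 -0.4831641711935606 -0.48338062810203253 -0.47824533295108285 x: 0.2895613281915475 0.32583689104100316 0.216227178794902 0.4486662473493053 across dirs 80.63461683841174 80.7406017642268
80 lateral (station y) flare,rails,carrier,stop -0.48676813273285147 -0.4859892009787684 -0.48524913660034247 -0.48214242476864555 x: 0.2853243930803828 0.32160813487914935 0.21200070731613196 0.44447573863846723 across dirs 80.63461683841174 80.7406017642268
80.5 lateral (station y) flare,rails,carrier,stop -0.489239491538666 -0.48877722080473807 -0.4870806914981818 -0.4860027995738719 x: 0.28106572941200664 0.3173548870126679 0.2077580911627056 0.44025138137927394 across dirs 80.63461683841174 80.7406017642268
81 lateral (station y) flare,rails,carrier,stop -0.491673592863032 -0.49152801835296533 -0.48887515331555403 -0.48982616338427437 x: 0.27678566150014566 0.3130774713428512 0.20349965342626916 0.4359934972728862 across dirs 80.63461683841174 80.7406017642268
```

>>> {"op": "drive_tool", "data": {
  "motion": [
    [[0,0,0],[0,0,0]],
    [[0,0,0],[0,0,0]],
    [[0,0,0],[0,0,0]],
    [[0,0,0],[0,0,0]],
    [[0,0,-5],[0,0,0]]
  ],
  "gripper": 0.5
}}

```text
time_s: 8.25
position: [0.5109, 0.1033, 0.0177]
tcp_rot: [[0.168, 0.986, -0.002], [0.986, -0.168, -0.0], [-0.0, -0.002, -1.0]]
force: [0.1, 0.3, -0.2]
opening: 0.461
grasp_force: 0.0
```

>>> {"op": "drive_tool", "data": {
  "motion": [
    [[0,0,-25],[0,0,0]],
    [[0,0,-30],[0,0,0]],
    [[-40,0,0],[0,0,0]],
    [[-45,0,0],[0,0,0]],
    [[-45,0,0],[0,0,0]]
  ]
}}

```text
time_s: 8.75
position: [0.4897, -0.0256, 0.0739]
tcp_rot: [[0.166, 0.986, 0.002], [0.986, -0.166, -0.001], [-0.0, 0.002, -1.0]]
force: [1.1, -0.2, -0.5]
opening: 0.502
grasp_force: 0.0
```

>>> {"op": "drive_tool", "data": {
  "motion": [
    [[-34,0,0],[0,0,0]],
    [[0,0,0],[0,0.117,0]],
    [[0,0,0],[0,0.117,0]],
    [[0,0,0],[0,0.115,0]],
    [[0,0,0],[0,0,0]]
  ]
}}

```text
time_s: 9.25
position: [0.4846, -0.0617, 0.0726]
tcp_rot: [[0.164, 0.985, 0.06], [0.926, -0.174, 0.336], [0.341, 0.001, -0.94]]
force: [0.5, 0.3, -0.5]
opening: 0.498
grasp_force: 0.0
```

Run:
```python
from h import *
capture('wrist');s=S[0]=read_state();im=capture('wrist')
for a,r,p in hsvblobs(im,(22,150,100),(35,255,255),60)[1]: print('y',a,r,plane('wrist',r[0],.04)[0,:2],plane('wrist',p,.04)[:,:2].round(4).tolist())
cv2.imwrite('pics/w5.png',im[:,:,::-1])
goal([.485,-.0565,.015],80.7,20)
```

```text
y 854.5 ((319.0, 45.5), (61.0, 16.0), 90.0) [0.5092 0.0954] [[0.5075, 0.1182], [0.5185, 0.1162], [0.5109, 0.0729], [0.4999, 0.0748]]
t 9.35 pos [ 0.4836 -0.0586  0.073 ] shift now-axes [-17.5   1.1  55.3] in goal axes [-17.6   1.1  55.3] rot [ 0.002  0.002 -0.008] q [-32.8  34.4 107.8  24.6  48.6 -41.2]
```

View pics/w5.png

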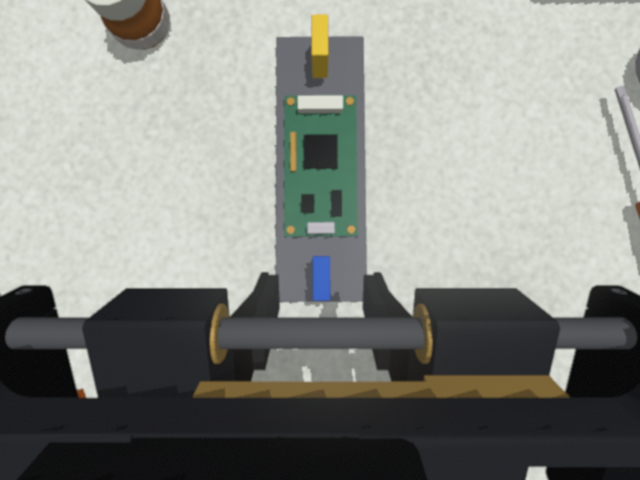

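The wrist view shows the carrier straight below, with the blue tab at (321,278) between the open fingers. The yellow tab is at (320,45). I'll descend, tilted, and grip the blue tab.

>>> {"op": "drive_tool", "data": {
  "motion": [
    [[-17,1,0],[0,0,-0.008]],
    [[0,0,20],[0,0,0]],
    [[0,0,20],[0,0,0]],
    [[0,0,15],[0,0,0]],
    [[0,0,0],[0,0,0]]
  ]
}}

```text
time_s: 9.85
position: [0.484, -0.0526, 0.0148]
tcp_rot: [[0.148, 0.988, 0.053], [0.928, -0.157, 0.338], [0.342, -0.001, -0.94]]
force: [-0.1, 0.5, 0.8]
opening: 0.5
grasp_force: 0.0
```

Run:
```python
from h import *
goal([.485,-.0565,.015],80.7,20)
```

```text
t 9.85 pos [ 0.484  -0.0526  0.0148] shift now-axes [-3.4  1.6 -1.5] in goal axes [-3.4  1.7 -1.5] rot [-0.003 -0.     0.004] q [-32.2  41.  109.2  28.2  41.6 -46.4]
```

>>> {"op": "drive_tool", "data": {
  "motion": [
    [[0,0,0],[0,0,0]],
    [[0,0,0],[0,0,0]],
    [[0,0,0],[0,0,0]],
    [[0,0,0],[0,0,0]],
    [[0,0,0],[0,0,0]]
  ],
  "gripper": 0
}}

```text
time_s: 10.35
position: [0.4855, -0.0558, 0.016]
tcp_rot: [[0.15, 0.987, 0.058], [0.928, -0.161, 0.337], [0.342, 0.003, -0.94]]
force: [0.9, -0.3, 2.3]
opening: 0.13
grasp_force: 26.7
```

>>> {"op": "drive_tool", "data": {
  "motion": [
    [[0,0,0],[0,0,0]],
    [[0,0,0],[0,0,0]]
  ]
}}

```text
time_s: 10.55
position: [0.4855, -0.0558, 0.016]
tcp_rot: [[0.15, 0.987, 0.058], [0.928, -0.161, 0.337], [0.342, 0.003, -0.94]]
force: [-1.1, -1.3, 4.6]
opening: 0.127
grasp_force: 30.0
```

Run:
```python
from h import *
goal([.4855,-.0565,.014],80.7,20)
S[0]=read_state();im=capture('wrist')
for a,r,p in hsvblobs(im,(22,150,100),(35,255,255),60)[1]: print('y',a,r,plane('wrist',r[0],.04)[0,:2])
g=hsvblobs(im,(60,60,40),(85,255,255),300)[1]
for a,r,p in g:print('g',a,r,plane('wrist',r[0],.01)[0,:2])
```

```text
t 10.55 pos [ 0.4855 -0.0558  0.016 ] shift now-axes [-1.3  0.1  1.6] in goal axes [-1.3  0.1  1.6] rot [0.003 0.    0.002] q [-32.5  40.9 109.   28.3  41.7 -46.5]
y 663.5 ((320.5, 18.5), (37.0, 21.0), 90.0) [0.5068 0.0792]
g 14868.5 ((320.4999694824219, 148.99998474121094), (92.99998474121094, 177.99996948242188), -0.0) [0.497  0.0192]
```

>>> {"op": "drive_tool", "data": {
  "motion": [
    [[9.4,1,3.4],[0,0,0]],
    [[18.8,1,6.8],[0,0,0]],
    [[18.8,0,6.8],[0,0,0]],
    [[18.8,0,6.8],[0,0,0]],
    [[14.1,0,5.1],[0,0,0]]
  ]
}}

```text
time_s: 11.1
position: [0.5023, 0.0275, 0.0159]
tcp_rot: [[0.15, 0.987, 0.06], [0.928, -0.161, 0.335], [0.34, 0.006, -0.94]]
force: [-1.0, -5.4, 5.9]
opening: 0.134
grasp_force: 30.0
```

>>> {"op": "drive_tool", "data": {
  "motion": [
    [[0,0,0],[0,0,0]],
    [[0,0,0],[0,0,0]]
  ]
}}

```text
time_s: 11.3
position: [0.5008, 0.029, 0.016]
tcp_rot: [[0.15, 0.987, 0.057], [0.927, -0.161, 0.339], [0.344, 0.002, -0.939]]
force: [0.8, 4.3, 3.8]
opening: 0.133
grasp_force: 30.0
```

Run:
```python
from h import *
# final TCP: start (.4855,-.0558) + .234*heading, lateral 2mm
goal([.4855+.234*.1616+.002,-.0558+.234*.9869,.016],80.7,20)
S[0]=read_state();im=capture('wrist');cv2.imwrite('pics/w6.png',im[:,:,::-1])
```

```text
t 11.3 pos [0.5008 0.029  0.016 ] shift now-axes [139.2   0.7  50.9] in goal axes [139.3   0.5  50.6] rot [ 0.001 -0.002  0.001] q [-22.7  40.8 109.9  32.3  38.7 -40.6]
```

View pics/w6.png

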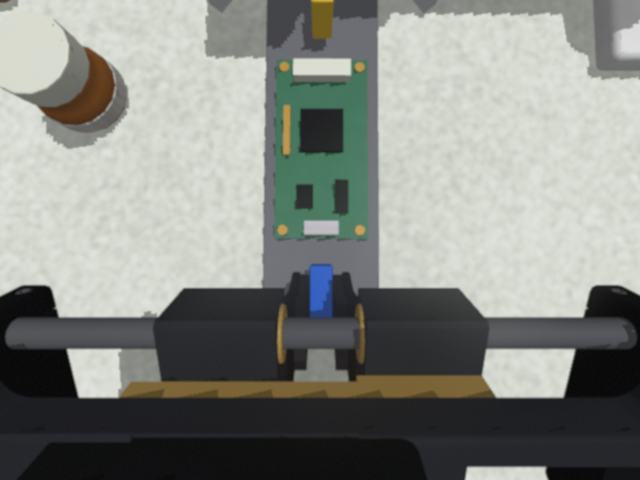

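The wrist view has the carrier (edges 266 and 378, middle 322) centred between the flare tips, which are at about 221 and 425. I'll push on and watch the force.

>>> {"op": "drive_tool", "data": {
  "motion": [
    [[9.4,0,3.4],[0,0,0]],
    [[9.4,0,3.4],[0,0,0]],
    [[9.4,0,3.4],[0,0,0]],
    [[9.4,0,3.4],[0,0,0]],
    [[9.4,0,3.4],[0,0,0]]
  ]
}}

```text
time_s: 11.85
position: [0.5106, 0.0747, 0.0159]
tcp_rot: [[0.15, 0.987, 0.061], [0.929, -0.162, 0.333], [0.339, 0.007, -0.941]]
force: [-0.9, -5.7, 5.5]
opening: 0.132
grasp_force: 30.0
```

>>> {"op": "drive_tool", "data": {
  "motion": [
    [[9.4,0,3.4],[0,0,0]],
    [[9.4,0,3.4],[0,0,0]],
    [[9.4,0,3.4],[0,0,0]],
    [[0,0,0],[0,0,0]],
    [[0,0,0],[0,0,0]]
  ]
}}

```text
time_s: 12.35
position: [0.5149, 0.1063, 0.016]
tcp_rot: [[0.151, 0.987, 0.059], [0.927, -0.162, 0.337], [0.342, 0.004, -0.94]]
force: [2.0, 3.0, 2.0]
opening: 0.13
grasp_force: 30.0
```

Run:
```python
from h import *
goal([.4855+.234*.1616+.002,-.0558+.234*.9869,.016],80.7,20);s=read_state();print(s['force'],s['moment'])
```

```text
t 12.35 pos [0.5149 0.1063 0.016 ] shift now-axes [65.4 -0.8 23.8] in goal axes [65.4 -0.8 23.8] rot [ 0.004 -0.     0.001] q [-13.4  40.9 109.   34.9  36.6 -33.6]
[1.9703 2.971  2.0297] [ 0.1507 -0.4477 -0.1771]
```

>>> {"op": "drive_tool", "data": {
  "motion": [
    [[9.4,-0.2,3.4],[0,0,0]],
    [[9.4,-0.2,3.4],[0,0,0]],
    [[9.4,-0.2,3.4],[0,0,0]],
    [[9.4,-0.2,3.4],[0,0,0]],
    [[7.5,0,2.7],[0,0,0]]
  ]
}}

```text
time_s: 12.85
position: [0.5212, 0.1531, 0.016]
tcp_rot: [[0.15, 0.987, 0.059], [0.928, -0.161, 0.335], [0.34, 0.004, -0.94]]
force: [-1.4, -4.6, 5.0]
opening: 0.135
grasp_force: 30.0
```

>>> {"op": "drive_tool", "data": {
  "motion": [
    [[4.7,0,1.7],[0,0,0]],
    [[2.8,0,1],[0,0,0]],
    [[2.8,0,1],[0,0,0]],
    [[0,0,0],[0,0,0]]
  ]
}}

```text
time_s: 13.25
position: [0.5226, 0.1654, 0.016]
tcp_rot: [[0.15, 0.987, 0.057], [0.928, -0.161, 0.337], [0.342, 0.003, -0.94]]
force: [0.8, -3.0, 2.0]
opening: 0.132
grasp_force: 30.0
```

Run:
```python
from h import *
goal([.4855+.234*.1616+.002,-.0558+.234*.9869,.016],80.7,20);s=read_state();print(s['force'],s['moment'])
```

```text
t 13.25 pos [0.5226 0.1654 0.016 ] shift now-axes [9.4 1.1 3.4] in goal axes [9.4 1.1 3.4] rot [ 0.002 -0.     0.002] q [ -6.4  41.3 107.3  35.8  35.7 -27.3]
[ 0.7563 -2.9558  1.9521] [-0.3917 -0.1302 -0.0336]
```

About 10 mm should remain, so I feel for the stop in 2 mm rows.

>>> {"op": "drive_tool", "data": {
  "motion": [
    [[1.9,0.3,0.7],[0,0,0]],
    [[1.9,0.3,0.7],[0,0,0]],
    [[1.9,0,0.7],[0,0,0]],
    [[0,0,0],[0,0,0]]
  ]
}}

```text
time_s: 13.65
position: [0.524, 0.1715, 0.016]
tcp_rot: [[0.15, 0.987, 0.057], [0.928, -0.161, 0.337], [0.342, 0.002, -0.94]]
force: [0.9, -2.1, 3.4]
opening: 0.128
grasp_force: 30.0
```

>>> {"op": "drive_tool", "data": {
  "motion": [
    [[1.9,0,0.7],[0,0,0]],
    [[0.9,0,0.3],[0,0,0]],
    [[0,0,0],[0,0,0]]
  ]
}}

```text
time_s: 13.95
position: [0.5245, 0.1743, 0.016]
tcp_rot: [[0.15, 0.987, 0.057], [0.928, -0.161, 0.337], [0.342, 0.002, -0.94]]
force: [-0.2, -2.9, 2.3]
opening: 0.13
grasp_force: 30.0
```

>>> {"op": "drive_tool", "data": {
  "motion": [
    [[0.9,0,0.3],[0,0,0]],
    [[0.9,0,0.3],[0,0,0]],
    [[0,0,0],[0,0,0]]
  ]
}}

```text
time_s: 14.25
position: [0.5247, 0.1749, 0.016]
tcp_rot: [[0.149, 0.987, 0.058], [0.928, -0.16, 0.335], [0.34, 0.003, -0.94]]
force: [-1.8, -8.5, 4.3]
opening: 0.131
grasp_force: 30.0
```

>>> {"op": "drive_tool", "data": {
  "motion": [
    [[0.9,0,0.3],[0,0,0]],
    [[0.9,0,0.3],[0,0,0]],
    [[0,0,0],[0,0,0]]
  ]
}}

```text
time_s: 14.55
position: [0.5247, 0.1749, 0.0159]
tcp_rot: [[0.149, 0.987, 0.058], [0.929, -0.159, 0.333], [0.338, 0.004, -0.941]]
force: [-4.5, -16.2, 7.7]
opening: 0.13
grasp_force: 30.0
```

Run:
```python
from h import *
im=capture('scene');cv2.imwrite('pics/s7.png',cv2.resize(im[180:330,330:490],None,fx=4,fy=4,interpolation=cv2.INTER_CUBIC)[:,:,::-1])
```

```text
(no output)
```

View pics/s7.png

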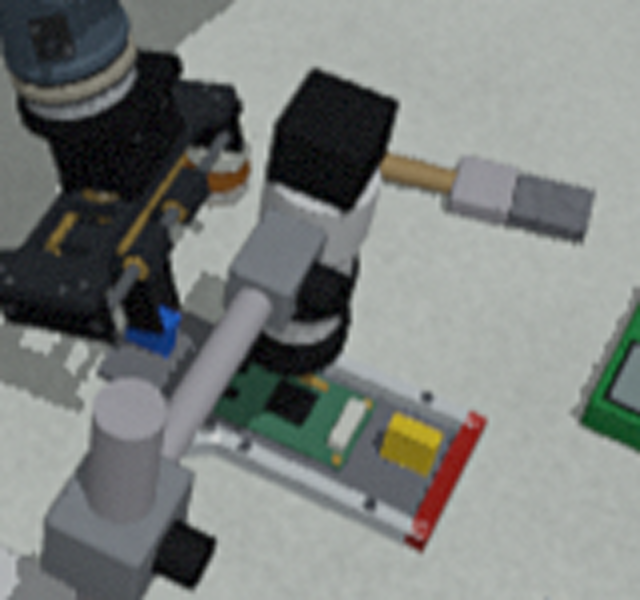

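The carrier is fully home: its front edge is against the red bar at (450,480), between the rails, and the force rises without any motion. I'll relieve the push, release and back off along the tool axis.

>>> {"op": "drive_tool", "data": {
  "motion": [
    [[-2.8,0,-1],[0,0,0]],
    [[0,0,0],[0,0,0]]
  ]
}}

```text
time_s: 14.8
position: [0.5243, 0.1747, 0.016]
tcp_rot: [[0.151, 0.987, 0.057], [0.927, -0.161, 0.337], [0.342, 0.002, -0.94]]
force: [-0.9, -3.1, 3.5]
opening: 0.132
grasp_force: 30.0
```

>>> {"op": "drive_tool", "data": {
  "motion": [
    [[0,0,0],[0,0,0]],
    [[0,0,0],[0,0,0]],
    [[0,0,0],[0,0,0]],
    [[0,0,0],[0,0,0]],
    [[0,0,0],[0,0,0]]
  ],
  "gripper": 0.5
}}

```text
time_s: 15.3
position: [0.5247, 0.1751, 0.0161]
tcp_rot: [[0.15, 0.987, 0.057], [0.928, -0.16, 0.337], [0.342, 0.003, -0.94]]
force: [-0.3, -0.7, 0.5]
opening: 0.466
grasp_force: 0.0
```

>>> {"op": "drive_tool", "data": {
  "motion": [
    [[0,0,-10],[0,0,0]],
    [[0,0,-20],[0,0,0]],
    [[0,0,-30],[0,0,0]],
    [[0,0,-30],[0,0,0]],
    [[-10,0,-30],[0,0,0]]
  ]
}}

```text
time_s: 15.8
position: [0.5161, 0.1251, 0.1273]
tcp_rot: [[0.149, 0.987, 0.058], [0.928, -0.16, 0.337], [0.342, 0.004, -0.94]]
force: [0.1, -0.6, 0.0]
opening: 0.498
grasp_force: 0.0
```

>>> {"op": "drive_tool", "data": {
  "motion": [
    [[-30,0,-20],[0,0,0]],
    [[-40,0,-10],[0,0,0]],
    [[-40,0,-10],[0,0,0]],
    [[0,0,0],[0,0,0]],
    [[0,0,0],[0,0,0]]
  ]
}}

```text
time_s: 16.3
position: [0.4975, 0.0087, 0.1259]
tcp_rot: [[0.153, 0.987, 0.058], [0.927, -0.164, 0.337], [0.342, 0.003, -0.94]]
force: [0.1, 0.6, -0.3]
opening: 0.501
grasp_force: 0.0
```

Run:
```python
from h import *
capture('wrist');S[0]=read_state();print(S[0]['position'],S[0]['force'])
w=capture('wrist');a=capture('scene')
cv2.imwrite('pics/f.png',np.hstack([cv2.resize(w,(400,300)),cv2.resize(a[180:330,330:530],(400,300),interpolation=cv2.INTER_CUBIC)])[:,:,::-1])
```

```text
[0.4973 0.0098 0.1259] [-0.0466  0.3344 -0.2614]
```

View pics/f.png

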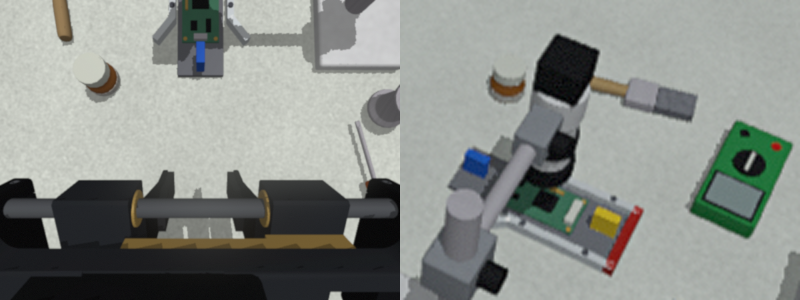

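The carrier lies flat between the rails (left view: blue tab at (200,55), centred; right view: yellow end against the red bar at (625,240)). The arm is clear, so I'm handing in.

```bash
python3 -c "
from rig import *
print(hand_in())"
```

```text
the job is handed in; nothing more can be done
None
```

The green-board carrier is lying flat between the guide rails, yellow end in against the red stop, the arm is clear of it, and the job was handed in at about 16 s; hand-in returned no verdict.

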